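# Walk a loaded tube block round to face the cold plate's stop rail

## Robot

A 6-joint arm with a two-finger parallel gripper is mounted at the origin on the work surface. World frame = base frame: x ahead of the robot, y to its left, z up, the work surface at z = 0. Lengths are in m, angles in rad, forces in N, time in s.
With the tool pointing down it reaches from about 0.325 to 0.875 m from the base axis. Payload 4.4 kg.
Tool frame: the origin (TCP) lies on the centre line of the jaws, within the pads' length; the fingertips stand 25 mm ahead of it and the grasp point (between the pads) lies 6 mm ahead of it; z points along the fingers, y is the direction in which the jaws open and shut (so a half turn about z gives the same grasp; the last joint's range is limited). The gripper opens to 85 mm and grips with 20 to 120 N. Pads are 22 mm wide; open, the fingers measure 114 mm over their backs; the gripper's body (76 mm by 85 mm) begins 54 mm behind the grasp point. The pads swing forward as they close: fully open they stand 13 mm farther back than shut.
Start: joints at [-1.258, 0.207, 1.542, -0, 1.393, -0.15], TCP at [0.257, -0.515, 0.256] pointing down, gripper open.
Joint ranges: [-2.73, 2.73], [-0.86, 2.22], [0.23, 2.46], [-1.11, 4.25], [0.08, 2.63], [-2.82, 2.82]. Speed limits (rad/s): [2.79, 2.79, 3.14, 3.14, 3.14, 3.14].

## Interface

Orientations are given as a rotation vector (axis times angle).
In Python, from bench import bot gives the robot as it stands. The module is installed in compiled form; this text tells all that it offers.
- The arm moves only by the tool arm_command, never from a script. Its arguments are lists of equal length, an entry for each row: "translation": the shift along the tool's x, y, z in mm, a list of three; "angular": the turn, a rotation vector about the tool's x, y, z in rad, a list of three. A call has 1 to 10 rows; each row is the pose to reach, as a shift and turn from the pose commanded when the call began, along the tool's axes at that moment; what a row does not reach only later rows make up. A row lasts 1/8 s, in which the tool goes at most 62.5 mm and 10.7 degrees, less where a joint would pass 70% of its speed; a pose out of reach is approached as far as the arm can. A call with a gripper value outside its range is refused whole. "hand" is the gripper's target within -1 to 1 (fully open at 1, half-way at 0, shut at -1), set as the call begins (left out, the last holds). The fingers move at their own pace and stop on an object; "squeeze" is the grip in N (left out, the last holds). Time passes only in rows, so rows that repeat a pose let the fingers close. It gives the time, the measured TCP pose, the force and the opening at its end, in the units of the state.
- bot.observe(): the state, without advancing time (a new reading comes with each control period).
- bot.camera(name): name is "side" or "top"; returns a dict with "image" (480x640x3 uint8, red, green, blue), "depth" (480x640 float32, m along the optical axis (not along the pixel's ray), 0 where there is no reading), "K" (3x3 intrinsics, pixels), "rvec" (rotation vector, rad) and "tvec" (3), from world to camera coordinates, as OpenCV has them. Camera axes: x right, y down, z forward; pixel columns grow to the right and rows downward; lengths in m; the calibration is good to about 2 mm. A picture is of the moment at which its call begins.
- bot.finish_job(): hands the job in, once; it reports no verdict.
The state is a dict: "time_s": time; "qpos": joint angles; "qd": joint speeds; "tau": joint torques, N m; "ee_pos": TCP position; "tool_rot": TCP orientation; "ft_force": force on the tool from outside, world axes, zero at the start; "moment": the same for the moment, N m; "grip_width": opening from 0.0 (shut) to 1.0 (fully open).
Only numpy, scipy, OpenCV 4.12 (cv2) and the standard library are available. Lean on these libraries where they do the work, as an engineer would, in place of code of your own. Each camera call takes 0.05 s, during which the arm holds its last target. There are 200 camera calls.

## Task

The heavy aluminium tube block stands askew on the cold plate. Without gripping or lifting it and without touching its open tubes, walk it gently round by pushing its sides near the corners with the fingertips, until one of its long sides sits flush against the stop rail. Turn it nearly parallel to the rail before any part of it meets the rail, leave the other things where they stand, and finish with the hand clear.

Things in the scene. Friction and masses are not known exactly. Their poses are not given: they have to be found in the camera images.
- cold_plate: Bench cold plate, fixed: white housing 440 mm wide with a blue control strip on the robot's side. Origin: centre of the underside, on the bench. Own +x runs away from the robot towards the stop rail, +y along the rail to the left, z up. Its flat, dark anodised top is 60 mm above the bench, from x = -124 to +135.5 mm and y = -212 to +212 mm. The control strip and housing rim beyond it (x = -175 to -124 mm) lie at most 56 mm above the bench.
- stop_rail: The fence: middle of the inner (robot-side) face of the stop rail, at the level of the plate's top; axes as for cold_plate, so the plate's top lies at negative x. The rail is a bright steel bar along the plate's far edge, 424 mm long, 12.5 mm thick, standing 22 mm above the plate's top.
- block: Loose solid aluminium tube block, 0.7 to 1 kg, 96 mm (own x) by 136 mm (own y) by 32 mm high. Origin: centre of its underside. Its long sides are the faces at x = +48 and -48 mm. It is square when its own x lies along the stop rail's x, either way round; flush, its origin is then 48 mm from the rail's face. It starts 45 to 90 degrees out of square, turned either way.
- block_center (a point): Centre of the block, half-way up; axes as for block. It slides under about 3 to 8 N, more if the fingers bear down on it: they slip little on its sides, so let the hand stop sinking before it touches. Pushed square to a side, k mm from that side's middle, the block pivots about a point some 2000/k mm beyond its centre, away from the push: near a corner it turns most and shifts least.
- tubes: The open micro-tubes fixed in the block (origin and axes as for block). They stand in the wells with their mouths 10 mm above the block's top and opened caps up to 23 mm above it (55 mm above the plate); the outermost come to 6 mm inside the block's sides. Not to be touched.
- amber_bottle: Small amber bottle with white cap standing on the cold plate beside the work, 36 mm diameter, 62 mm tall; origin at the centre of its underside. Leave alone.
- blue_jar: Small white jar with blue cap standing on the cold plate beside the work, 38 mm diameter, 45 mm tall; origin at the centre of its underside. Leave alone.
- tip_box: Ivory and yellow pipette-tip box on the bench to the left, 85 by 122 by 61 mm tall; origin at the centre of its underside. Leave alone.
- tube_rack: Clear rack of capped tubes on the bench to the right, 105 by 205 by 47 mm tall; origin at the centre of its underside. Leave alone.
Not all that is in view belongs to the job. Several things have the shape of the block; the one meant has the colours described above.

How it is judged:
On the way:
1. the block has been turned nearly parallel to the rail (within 12 degrees) (angle between the x axis of block and the x axis of stop_rail, either way round below 0.21 rad), for 0.1 s.
At the end, for the whole second after the job is handed in: The block stands still and flat on the cold plate with a long side against the stop rail: parallel within 0.05 rad (about 3 degrees), the middle of that side no more than 3.5 mm from the rail, and no end of the block beyond the rail's ends (angle between the x axis of block and the x axis of stop_rail, either way round below 0.05 rad and x of block in the frame of stop_rail between -0.0515 and -0.045 m and y of block in the frame of stop_rail between -0.144 and 0.144 m and z of block in the frame of stop_rail below 0.003 m and angle between block's own z axis and vertical below 0.03 rad and linear speed of block below 0.01 m/s); the robot touches nothing.
It fails at once if a part of the block meets the rail while it is still more than 17 degrees out of parallel (contact force between block and stop_rail above 0.5 N and angle between the x axis of block and the x axis of stop_rail, either way round above 0.3 rad).
It fails at once if the block is lifted, tipped or pushed off the plate (z of block in the frame of stop_rail above 0.008 m or angle between block's own z axis and vertical above 0.1 rad or z of block in the frame of stop_rail below -0.006 m).
It fails at once if the block is shoved hard (faster than 0.3 m/s) (linear speed of block above 0.3 m/s).
It fails at once if the open tubes are touched (contact force between tubes and the fingers above 0.3 N or contact force between tubes and the arm above 0.3 N).
It fails at once if a bystander is shifted by more than 12 mm or tipped (distance of any of amber_bottle, blue_jar, tip_box, tube_rack from where it was at the start of the episode above 0.012 m or angle between any of amber_bottle, blue_jar's own z axis and vertical above 0.2 rad).
It also fails if it takes over 67 s, if anything falls off the work surface, if the arm or the gripper's body presses on something with over 40 N, if the wrist force passes 120 N, or if a joint passes its speed limit or range.

## Working session

There is one attempt and no reset: what is moved stays moved. The work goes in short steps, Python scripts to look and compute and a tool call to move; the robot and the scene stay as the last step left them, time stands still between calls to the robot, and variables do not carry over. Pictures are saved under pics/ and viewed, about 8 in all and at most 12, crops included, and the job is handed in when it is done.

Besides the shell and the picture viewer there is one more tool, called after "Call:" as name(argument=value, ...) on one line, values as JSON. arm_command: Moves the arm, as the interface text tells. Its arguments: {"type":"object","properties":{"translation":{"type":"array","items":{"type":"array","items":{"type":"number"}}},"angular":{"type":"array","items":{"type":"array","items":{"type":"number"}}},"hand":{"type":"number"},"squeeze":{"type":"number"}},"required":["translation","angular"]}

```bash
mkdir -p pics; cat > h.py <<'E'
import numpy as np,cv2
from bench import bot
def snap(n,f):
    c=bot.camera(n); cv2.imwrite('pics/'+f,c['image'][:,:,::-1]); np.savez(''+n+'.npz',**c); return c
def ray(c,uv,z):
    R=cv2.Rodrigues(c['rvec'])[0]; t=np.ravel(c['tvec'])
    uv=np.atleast_2d(np.float64(uv)); d=np.c_[uv,np.ones(len(uv))]@np.linalg.inv(c['K']).T@R
    o=-R.T@t; return o+d*((z-o[2])/d[:,2])[:,None]
E
python3 - <<'E'
from h import *
for n in('top','side'):
    c=snap(n,n+'1.png'); R=cv2.Rodrigues(c['rvec'])[0]; print(n,-R.T@np.ravel(c['tvec']),R[2],c['K'][0,0])
o=bot.observe(); print({k:np.round(v,3) for k,v in o.items()})
E
```

```text
top [0.41868639 0.00658453 1.29049   ] [ 1.37833087e-01 -6.51872774e-04 -9.90455257e-01] 532.9999438219035
side [0.31998468 0.78218561 0.71497924] [ 0.24367549 -0.73689652 -0.63055989] 459.1393575756383
{'time_s': np.float64(0.1), 'qpos': array([-1.258,  0.207,  1.543, -0.   ,  1.393, -0.151]), 'qd': array([ 0.   , -0.002, -0.002, -0.001, -0.001, -0.002]), 'tau': array([-1.0000e-03, -3.8409e+01, -2.9255e+01, -0.0000e+00,  5.0000e-03,
        0.0000e+00]), 'ee_pos': array([ 0.257, -0.514,  0.255]), 'tool_rot': array([-3.056, -0.72 ,  0.   ]), 'ft_force': array([-0.437, -0.223,  0.34 ]), 'moment': array([ 0.011, -0.007,  0.003]), 'grip_width': np.float64(1.0)}
```

View pics/top1.png

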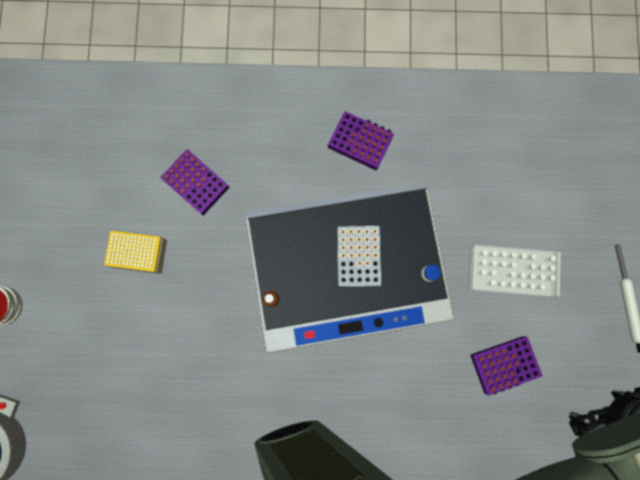

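View pics/side1.png

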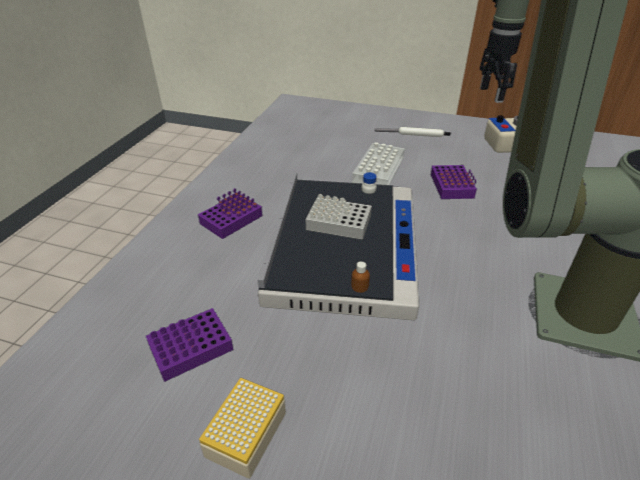

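```bash
cat > meas.py <<'E'
from h import *
def block(c,lo=(325,215),hi=(400,300)):
    # block: bright pixels within the dark plate, hull, rect on z=.092
    im=c['image'].astype(int); v=im.max(2)
    m=np.zeros(v.shape,np.uint8); s=np.s_[lo[1]:hi[1],lo[0]:hi[0]]; m[s]=(v[s]>120)
    m=cv2.morphologyEx(m,cv2.MORPH_OPEN,np.ones((2,2)))
    cs=cv2.findContours(cv2.morphologyEx(m,cv2.MORPH_CLOSE,np.ones((9,9))),0,2)[0]
    k=max(cs,key=cv2.contourArea)[:,0,:]
    P=ray(c,k,.092)[:,:2]*1000
    return cv2.minAreaRect(P.astype(np.float32)),k
def colour(c,f,z,box):
    hsv=cv2.cvtColor(c['image'],cv2.COLOR_RGB2HSV).astype(int); m=f(hsv); b=np.zeros_like(m); b[box[1]:box[3],box[0]:box[2]]=1
    ys,xs=np.nonzero(m&b); return ray(c,[[(xs.min()+xs.max())/2,(ys.min()+ys.max())/2]],z)[0]*1000,len(xs)
E
python3 - <<'E'
from meas import *
c=dict(np.load('top.npz'))
r,k=block(c); print('block',r,cv2.boxPoints(r).round(1).tolist())
v=c['image'].max(2); m=np.zeros(v.shape,np.uint8); m[180:340,235:460]=v[180:340,235:460]<80
k=max(cv2.findContours(cv2.morphologyEx(m,cv2.MORPH_CLOSE,np.ones((5,5))),0,2)[0],key=cv2.contourArea)[:,0,:]
r=cv2.minAreaRect(ray(c,k,.06)[:,:2].astype(np.float32)*1000); print('plate',r,cv2.boxPoints(r).round(1).tolist())
print('jar',colour(c,lambda h:(h[...,0]>100)&(h[...,0]<125)&(h[...,1]>120),.105,(415,255,445,290)))
print('bottle cap',colour(c,lambda h:(h[...,2]>190)&(h[...,1]<60),.122,(258,285,285,310)))
# rail profile across, depth and brightness
for u in (290,360,400):
    print(u,[(y,int(v[y,u]),round(float(ray(c,[[u,y]],.06)[0,0]*1000))) for y in range(int(216-(u-248)*.156)-5,int(216-(u-248)*.156)+8)])
big=cv2.resize(c['image'][170:360,230:470],None,fx=3.3,fy=3.1,interpolation=cv2.INTER_CUBIC); cv2.imwrite('pics/t1big.png',big[:,:,::-1])
E
```

```text
block ((548.1428833007812, -74.3138656616211), (136.3304443359375, 96.9962387084961), 1.3458250761032104) [[478.8999938964844, -27.399999618530273], [481.1000061035156, -124.4000015258789], [617.4000244140625, -121.19999694824219], [615.2000122070312, -24.200000762939453]]
plate ((549.430419921875, -47.13116455078125), (259.24560546875, 417.9855651855469), 11.150374412536621) [[381.79998779296875, 132.8000030517578], [462.70001220703125, -277.20001220703125], [717.0, -227.10000610351562], [636.2000122070312, 183.0]]
jar (array([ 516.40779223, -236.70955947,  105.        ]), 212)
bottle cap (array([449.9730363 , 124.66106179, 122.        ]), 45)
290 [(204, 157, 673), (205, 157, 670), (206, 161, 668), (207, 159, 665), (208, 162, 663), (209, 164, 661), (210, 143, 658), (211, 101, 656), (212, 67, 653), (213, 63, 651), (214, 65, 649), (215, 66, 646), (216, 73, 644)]
360 [(193, 158, 703), (194, 164, 700), (195, 168, 698), (196, 170, 696), (197, 166, 693), (198, 153, 691), (199, 109, 688), (200, 69, 686), (201, 57, 684), (202, 58, 681), (203, 60, 679), (204, 62, 676), (205, 60, 674)]
400 [(187, 157, 720), (188, 158, 717), (189, 162, 715), (190, 161, 712), (191, 144, 710), (192, 111, 708), (193, 67, 705), (194, 60, 703), (195, 53, 700), (196, 53, 698), (197, 58, 695), (198, 58, 693), (199, 60, 691)]
```

View pics/t1big.png

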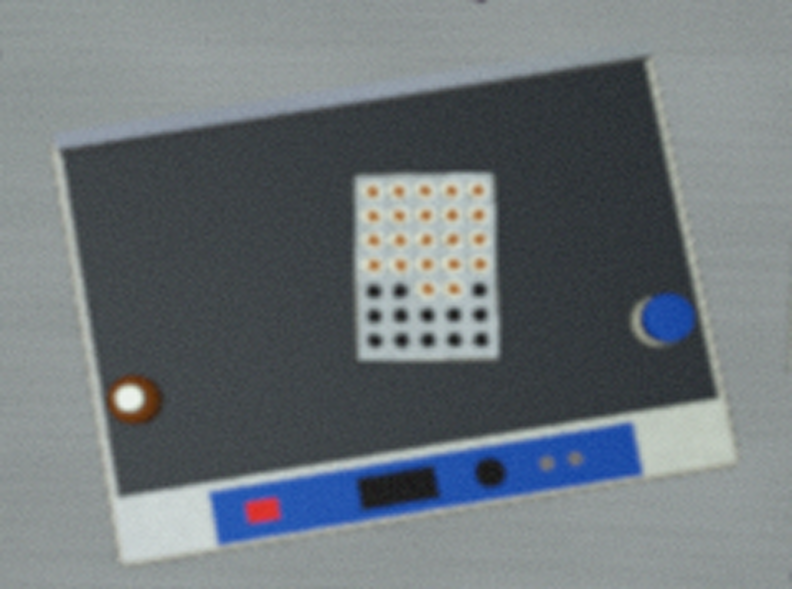

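```bash
cat > plan.py <<'E'
from h import *
from scipy.spatial.transform import Rotation as Ro
def Rt(yaw,tilt=6):
    a,t=np.radians(yaw),np.radians(tilt); p=np.array([np.cos(a),np.sin(a),0]); e=np.array([0,0,1.])
    x=np.cos(t)*p+np.sin(t)*e; z=np.sin(t)*p-np.cos(t)*e
    return np.c_[x,np.cross(z,x),z]
def tcp(tip,yaw,tilt=6,ext=25): return np.array(tip,float)-ext*Rt(yaw,tilt)[:,2]
def rows(targets,start=None):
    """targets: (tip mm, yaw, tilt); prints rows relative to start (pos mm,R)"""
    o=bot.observe(); p0,R0=start or (o['ee_pos']*1000,Ro.from_rotvec(o['tool_rot']).as_matrix())
    T=[];A=[]
    for tip,yaw,tilt in targets:
        R=Rt(yaw,tilt); T.append((R0.T@(tcp(tip,yaw,tilt)-p0)).round(1).tolist()); A.append(Ro.from_matrix(R0.T@R).as_rotvec().round(3).tolist())
    print('T',T); print('A',A)
E
python3 - <<'E'
from plan import *
rows([((498,-162,170),91,6),((498,-162,85),91,6)])
E
```

```text
T [[372.1, -204.6, 60.9], [372.0, -204.4, 145.9]]
A [[0.057, 0.092, -1.124], [0.057, 0.092, -1.124]]
```

Call:
arm_command(translation=[[186,-102,30],[372,-204,61],[372,-204,61],[372,-204,61],[372,-204,61],[372,-204,61],[372,-204,61],[372,-204,61],[372,-204,61],[372,-204,61]], angular=[[0.028,0.046,-0.5],[0.057,0.092,-1.124],[0.057,0.092,-1.124],[0.057,0.092,-1.124],[0.057,0.092,-1.124],[0.057,0.092,-1.124],[0.057,0.092,-1.124],[0.057,0.092,-1.124],[0.057,0.092,-1.124],[0.057,0.092,-1.124]], hand=-1)

```text
time_s: 1.35
ee_pos: [0.498, -0.167, 0.1954]
tool_rot: [-2.152, -2.185, -0.111]
ft_force: [-0.4, -0.4, 0.9]
grip_width: -0.003
```

```bash
python3 - <<'E'
from plan import *
rows([((498,-162,85),91,6)])
o=bot.observe(); print({k:np.round(o[k],3) for k in('time_s','qpos','ee_pos','tool_rot','ft_force','grip_width')})
E
```

```text
T [[-6.3, -0.0, 85.3]]
A [[0.001, 0.002, -0.002]]
{'time_s': np.float64(1.35), 'qpos': array([-0.538,  0.184,  1.704,  0.091,  1.308, -0.579]), 'ee_pos': array([ 0.498, -0.167,  0.195]), 'tool_rot': array([-2.152, -2.185, -0.111]), 'ft_force': array([-0.402, -0.38 ,  0.907]), 'grip_width': np.float64(-0.003)}
```

Call:
arm_command(translation=[[-3,0,45],[-6.3,0,85.3],[-6.3,0,85.3],[-6.3,0,85.3]], angular=[[0,0,0],[0,0,0],[0,0,0],[0,0,0]])

```text
time_s: 1.85
ee_pos: [0.4992, -0.1647, 0.1112]
tool_rot: [-2.153, -2.187, -0.112]
ft_force: [0.6, -1.5, 0.7]
grip_width: 0.001
```

```bash
python3 - <<'E'
from plan import *
c=snap('side','side2.png'); 
im=c['image'][150:290,270:430]; cv2.imwrite('pics/s2c.png',cv2.resize(im,None,fx=4.5,fy=4.2,interpolation=cv2.INTER_CUBIC)[:,:,::-1])
# project TCP and points along tool z
o=bot.observe(); R=Ro.from_rotvec(o['tool_rot']).as_matrix()
for e in(0,12,25,38):
    p=o['ee_pos']+R[:,2]*e/1000; uv=cv2.projectPoints(p[None],c['rvec'],c['tvec'],c['K'],None)[0].ravel(); print(e,p.round(4),uv.round(1),((uv-[270,150])*[4.5,4.2]).round())
print(o['ft_force'])
E
```

```text
0 [ 0.4998 -0.1649  0.1119] [370.4 188.2] [452. 160.]
12 [ 0.4999 -0.1637  0.1   ] [370.  192.6] [450. 179.]
25 [ 0.4999 -0.1624  0.087 ] [369.5 197.3] [448. 199.]
38 [ 0.4999 -0.1611  0.0741] [369.  201.9] [446. 218.]
[-0.07201331 -0.3162873   0.46137843]
```

View pics/s2c.png

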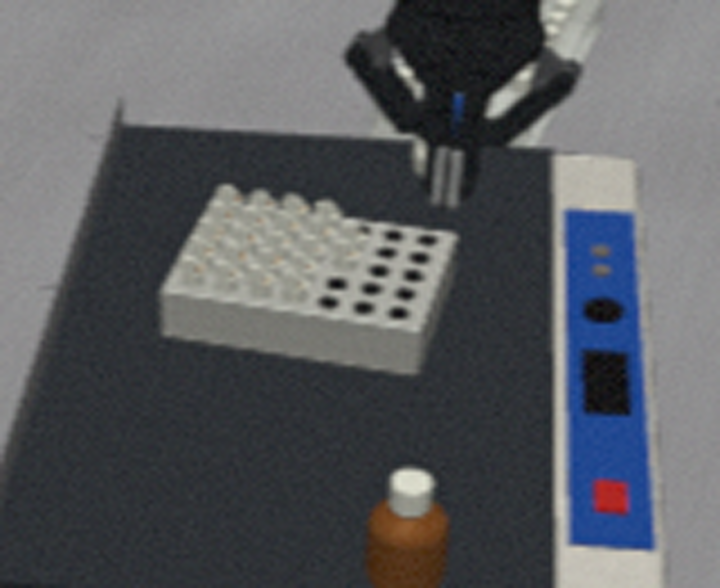

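```bash
cat >> plan.py <<'E'
def arc(tip0,yaw0,piv,alphas,tilt=6):
    out=[]
    for a in alphas:
        c,s=np.cos(np.radians(a)),np.sin(np.radians(a)); d=np.array(tip0[:2])-piv
        out.append((np.r_[piv[0]+c*d[0]-s*d[1],piv[1]+s*d[0]+c*d[1],tip0[2]],yaw0+a,tilt))
    return out
E
python3 - <<'E'
from plan import *
rows([((498,-162,72),91.35,6),((498,-136,72),91.35,6)])
S=(tcp((498,-136,72),91.35),Rt(91.35)); P=np.array([588.1,-73.4])
rows(arc((498,-136,72),91.35,P,np.linspace(2.2,22,10)*-1),S)
E
```

```text
T [[-1.2, -1.8, 15.0], [24.7, -1.4, 17.6]]
A [[0.005, 0.004, -0.007], [0.005, 0.004, -0.007]]
T [[3.5, -2.4, 0.4], [7.2, -4.6, 0.8], [10.9, -6.6, 1.1], [14.7, -8.6, 1.5], [18.5, -10.4, 1.9], [22.4, -12.0, 2.4], [26.4, -13.5, 2.8], [30.5, -14.8, 3.2], [34.5, -16.0, 3.6], [38.7, -17.0, 4.1]]
A [[-0.004, 0.0, 0.038], [-0.008, 0.0, 0.076], [-0.012, 0.0, 0.115], [-0.016, 0.0, 0.153], [-0.02, 0.0, 0.191], [-0.024, 0.0, 0.229], [-0.028, 0.0, 0.267], [-0.032, 0.0, 0.305], [-0.036, 0.0, 0.344], [-0.04, 0.0, 0.382]]
```

Call:
arm_command(translation=[[-1.2,-1.8,15],[-1.2,-1.8,15],[-1.2,-1.8,15],[5,-1.7,15.6],[15,-1.5,16.6],[20,-1.4,17.1],[24.7,-1.4,17.6],[24.7,-1.4,17.6]], angular=[[0.005,0.004,-0.007],[0.005,0.004,-0.007],[0.005,0.004,-0.007],[0.005,0.004,-0.007],[0.005,0.004,-0.007],[0.005,0.004,-0.007],[0.005,0.004,-0.007],[0.005,0.004,-0.007]])

```text
time_s: 2.9
ee_pos: [0.4967, -0.1367, 0.0948]
tool_rot: [-2.137, -2.191, -0.11]
ft_force: [0.3, -0.3, -0.5]
grip_width: -0.001
```

Call:
arm_command(translation=[[3.5,-2.4,0.4],[7.2,-4.6,0.8],[10.9,-6.6,1.1],[14.7,-8.6,1.5],[18.5,-10.4,1.9],[22.4,-12.0,2.4],[26.4,-13.5,2.8],[30.5,-14.8,3.2],[34.5,-16.0,3.6],[38.7,-17.0,4.1]], angular=[[-0.004,0,0.038],[-0.008,0,0.076],[-0.012,0,0.115],[-0.016,0,0.153],[-0.02,0,0.191],[-0.024,0,0.229],[-0.028,0,0.267],[-0.032,0,0.305],[-0.036,0,0.344],[-0.04,0,0.382]])

```text
time_s: 4.15
ee_pos: [0.4787, -0.0995, 0.095]
tool_rot: [-2.531, -1.75, -0.128]
ft_force: [-0.8, -2.8, -0.6]
grip_width: 0.0
```

```bash
python3 - <<'E'
from plan import *
o=bot.observe(); R=Ro.from_rotvec(o['tool_rot']).as_matrix(); print(o['ee_pos'],(o['ee_pos']+.025*R[:,2]).round(4),o['ft_force'].round(2),np.degrees(np.arctan2(R[1,0],R[0,0])))
c=snap('top','top2.png'); im=c['image'][180:330,290:450]; cv2.imwrite('pics/t2c.png',cv2.resize(im,None,fx=4,fy=4,interpolation=cv2.INTER_CUBIC)[:,:,::-1])
E
```

```text
[ 0.47873099 -0.09952811  0.09499424] [ 0.4796 -0.0971  0.0701] [-0.76 -2.76 -0.57] 69.30254569436448
```

View pics/t2c.png

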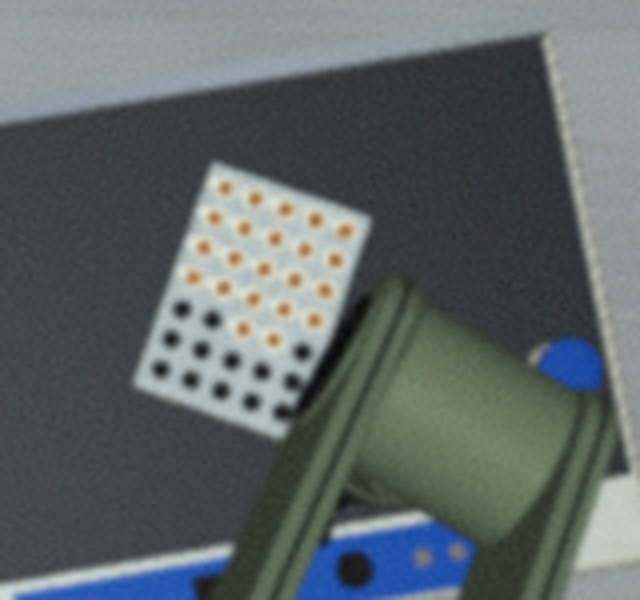

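```bash
python3 - <<'E'
from plan import *
c=dict(np.load('top.npz'))
q=ray(c,np.array([[213,162],[371,217],[135,385]])/4+[290,180]-.4,.092)[:,:2]*1000
A,B,D=q; C=(B+D)/2; e=A-D; f=B-A; print(q.round(),C,np.linalg.norm(e),np.linalg.norm(f),np.degrees(np.arctan2(e[1],e[0])),np.degrees(np.arctan2(f[1],f[0]))+90)
E
```

```text
[[ 631.  -35.]
 [ 602. -126.]
 [ 503.    6.]] [552.43237125 -59.7113723 ] 134.80879994456706 95.13732474323743 -17.95021388586637 -18.13914945885064
```

Call:
arm_command(translation=[[3.5,-2.4,0.4],[7.2,-4.6,0.8],[10.9,-6.6,1.1],[14.7,-8.6,1.5],[18.5,-10.4,1.9],[22.4,-12.0,2.4],[26.4,-13.5,2.8],[30.5,-14.8,3.2],[34.5,-16.0,3.6],[38.7,-17.0,4.1]], angular=[[-0.004,0,0.038],[-0.008,0,0.076],[-0.012,0,0.115],[-0.016,0,0.153],[-0.02,0,0.191],[-0.024,0,0.229],[-0.028,0,0.267],[-0.032,0,0.305],[-0.036,0,0.344],[-0.04,0,0.382]])

```text
time_s: 5.45
ee_pos: [0.4761, -0.0568, 0.0949]
tool_rot: [-2.833, -1.242, -0.142]
ft_force: [-3.7, -2.7, 1.9]
grip_width: 0.001
```

```bash
python3 - <<'E'
from plan import *
o=bot.observe(); R=Ro.from_rotvec(o['tool_rot']).as_matrix(); print(o['ee_pos'],(o['ee_pos']+.025*R[:,2]).round(4),o['ft_force'].round(2),np.degrees(np.arctan2(R[1,0],R[0,0])),o['qpos'].round(2))
c=snap('top','top3.png'); im=c['image'][180:330,290:450]; cv2.imwrite('pics/t3c.png',cv2.resize(im,None,fx=4,fy=4,interpolation=cv2.INTER_CUBIC)[:,:,::-1])
E
```

```text
[ 0.47605166 -0.05682595  0.09493355] [ 0.4777 -0.0549  0.0701] [-3.73 -2.74  1.87] 47.33997537345197 [-0.36  0.18  1.95  0.12  0.98  0.32]
```

View pics/t3c.png

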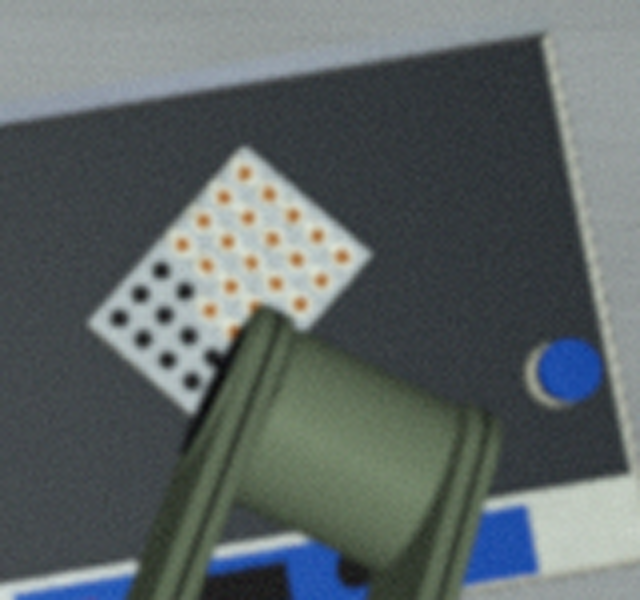

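```bash
python3 - <<'E'
from plan import *
c=dict(np.load('top.npz'))
q=ray(c,np.array([[243,146],[372,255],[90,322]])/4+[290,180]-.4,.092)[:,:2]*1000
A,B,D=q; C=(B+D)/2; e=A-D; f=B-A; print(q.round(),C,np.linalg.norm(e),np.linalg.norm(f),np.degrees(np.arctan2(e[1],e[0])),np.degrees(np.arctan2(f[1],f[0]))+90)
F=np.array([676.6,-22.]); th=np.radians(11.15); X=np.array([np.cos(th),np.sin(th)]); Y=np.array([-X[1],X[0]])
print('rail frame corners',[(((p-F)@X).round(1),((p-F)@Y).round(1)) for p in (*q,C)])
E
```

```text
[[ 641.  -52.]
 [ 580. -126.]
 [ 538.   32.]] [559.02608192 -46.97189616] 133.33452892474787 96.09258809208573 -39.45469751359336 -39.46636814281058
rail frame corners [(np.float64(-40.7), np.float64(-22.8)), (np.float64(-115.0), np.float64(-83.8)), (np.float64(-125.4), np.float64(80.2)), (np.float64(-120.2), np.float64(-1.8))]
```

Call:
arm_command(translation=[[3.5,-2.4,0.4],[7.2,-4.6,0.8],[10.9,-6.6,1.1],[14.7,-8.6,1.5],[18.5,-10.4,1.9],[22.4,-12.0,2.4],[26.4,-13.5,2.8],[30.5,-14.8,3.2],[34.5,-16.0,3.6],[38.7,-17.0,4.1]], angular=[[-0.004,0,0.038],[-0.008,0,0.076],[-0.012,0,0.115],[-0.016,0,0.153],[-0.02,0,0.191],[-0.024,0,0.229],[-0.028,0,0.267],[-0.032,0,0.305],[-0.036,0,0.344],[-0.04,0,0.382]])

```text
time_s: 6.75
ee_pos: [0.4893, -0.0164, 0.0948]
tool_rot: [-3.036, -0.684, -0.149]
ft_force: [-4.9, -2.4, 4.4]
grip_width: -0.002
```

Call:
arm_command(translation=[[3.5,-2.4,0.4],[7.2,-4.6,0.8],[10.9,-6.6,1.1],[14.7,-8.6,1.5],[18.5,-10.4,1.9],[22.4,-12.0,2.4],[26.4,-13.5,2.8],[26.4,-13.5,2.8]], angular=[[-0.004,0,0.038],[-0.008,0,0.076],[-0.012,0,0.115],[-0.016,0,0.153],[-0.02,0,0.191],[-0.024,0,0.229],[-0.028,0,0.267],[-0.028,0,0.267]])

```text
time_s: 7.75
ee_pos: [0.5074, 0.0079, 0.0945]
tool_rot: [-3.113, -0.274, -0.153]
ft_force: [-3.9, 0.8, 3.2]
grip_width: 0.002
```

```bash
python3 - <<'E'
from plan import *
o=bot.observe(); R=Ro.from_rotvec(o['tool_rot']).as_matrix(); print(o['ee_pos'],(o['ee_pos']+.025*R[:,2]).round(4),o['ft_force'].round(2),np.degrees(np.arctan2(R[1,0],R[0,0])),o['qpos'].round(2))
c=snap('top','top4.png'); im=c['image'][180:330,290:450]; cv2.imwrite('pics/t4c.png',cv2.resize(im,None,fx=4,fy=4,interpolation=cv2.INTER_CUBIC)[:,:,::-1])
E
```

```text
[0.5074419  0.00786945 0.09453049] [0.5098 0.0084 0.0697] [-3.86  0.82  3.24] 10.065069215227103 [-0.18  0.21  1.91  0.05  0.93  1.19]
```

View pics/t4c.png

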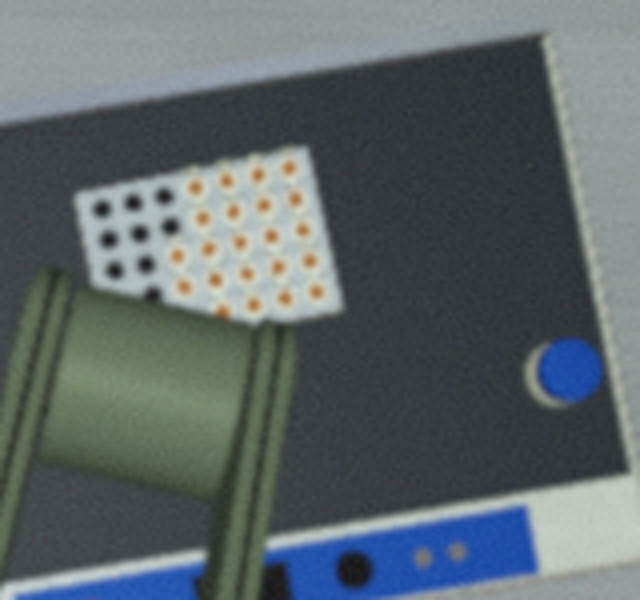

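```bash
python3 - <<'E'
from plan import *
c=dict(np.load('top.npz'))
q=ray(c,np.array([[308,147],[343,308],[76,193]])/4+[290,180]-.4,.092)[:,:2]*1000
A,B,D=q; C=(B+D)/2; e=A-D; f=B-A; print(q.round(),C,np.linalg.norm(e),np.linalg.norm(f),np.degrees(np.arctan2(e[1],e[0])),np.degrees(np.arctan2(f[1],f[0]))+90)
F=np.array([676.6,-22.]); th=np.radians(11.15); X=np.array([np.cos(th),np.sin(th)]); Y=np.array([-X[1],X[0]])
W=lambda x,y,z:np.r_[F+x*X+y*Y,z]
xc,yc=(C-F)@X,(C-F)@Y; print('rail frame',xc,yc,'tip',[(np.array([509.8,8.4])-F)@v for v in(X,Y)])
rows([(W(-195,yc+50,70),11.15,6),(W(-195,yc,70),11.15,6),(W(xc-48-11-6,yc,70),11.15,6)])
E
```

```text
[[ 641.  -89.]
 [ 549. -110.]
 [ 612.   42.]] [580.49150698 -33.94898165] 135.05970283172076 94.31994071970762 -77.29159276389308 -77.2042169172845
rail frame -96.60504927936783 6.861854454115349 tip [np.float64(-157.77283217877599), np.float64(62.081667392941355)]
T [[-37.1, 5.8, -4.1], [-36.1, 55.8, -4.2], [-2.9, 55.2, -0.9]]
A [[-0.002, 0.006, -0.019], [-0.002, 0.006, -0.019], [-0.002, 0.006, -0.019]]
```

Call:
arm_command(translation=[[-15,2,-2],[-37.1,5.8,-4.1],[-37.1,5.8,-4.1],[-36.1,55.8,-4.2],[-36.1,55.8,-4.2],[-36.1,55.8,-4.2],[-20,55.5,-2.5],[-8,55.3,-1.4],[-8,55.3,-1.4],[-8,55.3,-1.4]], angular=[[0,0,0],[-0.002,0.006,-0.019],[-0.002,0.006,-0.019],[-0.002,0.006,-0.019],[-0.002,0.006,-0.019],[-0.002,0.006,-0.019],[-0.002,0.006,-0.019],[-0.002,0.006,-0.019],[-0.002,0.006,-0.019],[-0.002,0.006,-0.019]], hand=0)

```text
time_s: 9.05
ee_pos: [0.51, -0.0478, 0.0951]
tool_rot: [-3.113, -0.303, -0.166]
ft_force: [-1.5, -0.6, 0.4]
grip_width: 0.499
```

```bash
cat >> plan.py <<'E'
F=np.array([676.6,-22.]); th=np.radians(11.15); X=np.array([np.cos(th),np.sin(th)]); Y=np.array([-X[1],X[0]])
W=lambda x,y,z:np.r_[F+x*X+y*Y,z]
def state():
    o=bot.observe(); R=Ro.from_rotvec(o['tool_rot']).as_matrix(); t=(o['ee_pos']+.025*R[:,2])*1000
    print('tip rail',((t[:2]-F)@X).round(1),((t[:2]-F)@Y).round(1),t[2].round(1),'yaw',np.degrees(np.arctan2(R[1,0],R[0,0])).round(2),'f',o['ft_force'].round(1),'t',o['time_s'],'g',o['grip_width'])
E
python3 - <<'E'
from plan import *
state()
rows([(W(x,6.9,70),11.15,6) for x in np.linspace(-163,-118,10)])
c=snap('side','side3.png'); im=c['image'][150:290,260:420]; cv2.imwrite('pics/s3c.png',cv2.resize(im,None,fx=4.5,fy=4.2,interpolation=cv2.INTER_CUBIC)[:,:,::-1])
E
```

```text
tip rail -165.8 6.9 70.2 yaw 11.13 f [-1.5 -0.6  0.4] t 9.05 g 0.4986990899240632
T [[2.8, -0.0, 0.5], [7.7, -0.0, 1.0], [12.7, -0.0, 1.6], [17.7, -0.0, 2.1], [22.6, -0.0, 2.6], [27.6, -0.0, 3.2], [32.6, -0.0, 3.7], [37.6, -0.0, 4.2], [42.5, -0.0, 4.8], [47.5, -0.0, 5.3]]
A [[0.001, -0.002, -0.0], [0.001, -0.002, -0.0], [0.001, -0.002, -0.0], [0.001, -0.002, -0.0], [0.001, -0.002, -0.0], [0.001, -0.002, -0.0], [0.001, -0.002, -0.0], [0.001, -0.002, -0.0], [0.001, -0.002, -0.0], [0.001, -0.002, -0.0]]
```

View pics/s3c.png

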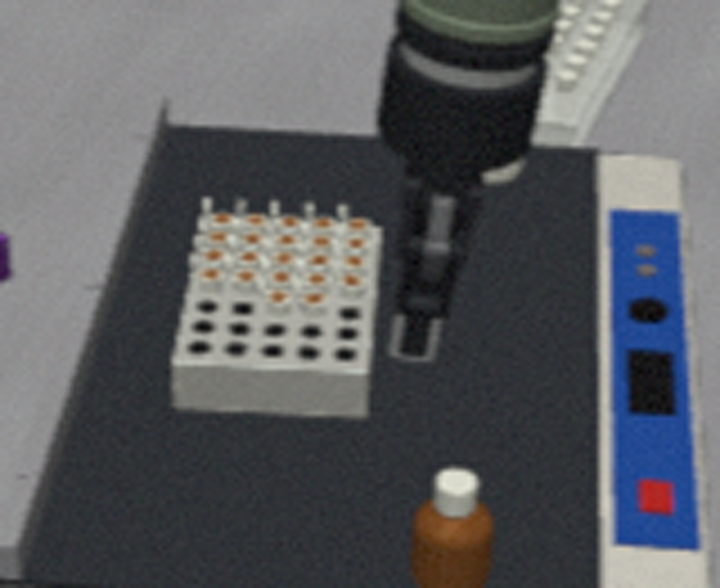

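Call:
arm_command(translation=[[2.8,0,0.5],[7.7,0,1],[12.7,0,1.6],[17.7,0,2.1],[22.6,0,2.6],[27.6,0,3.2],[32.6,0,3.7],[37.6,0,4.2],[42.5,0,4.8],[47.5,0,5.3]], angular=[[0,0,0],[0,0,0],[0,0,0],[0,0,0],[0,0,0],[0,0,0],[0,0,0],[0,0,0],[0,0,0],[0,0,0]])

```text
time_s: 10.35
ee_pos: [0.5544, -0.0392, 0.0943]
tool_rot: [-3.113, -0.303, -0.156]
ft_force: [-8.5, -2.0, 5.0]
grip_width: 0.497
```

Call:
arm_command(translation=[[1,0,0.1],[2,0,0.2],[3,0,0.3],[4,0,0.4],[5,0,0.5],[6,0,0.6]], angular=[[0,0,0],[0,0,0],[0,0,0],[0,0,0],[0,0,0],[0,0,0]])

```text
time_s: 11.1
ee_pos: [0.5603, -0.0381, 0.0943]
tool_rot: [-3.113, -0.303, -0.156]
ft_force: [-7.9, -1.7, 4.5]
grip_width: 0.497
```

```bash
python3 - <<'E'
from plan import *
state()
E
```

```text
tip rail -114.7 6.7 69.5 yaw 11.1 f [-7.9 -1.7  4.5] t 11.1 g 0.4970238711170439
```

Call:
arm_command(translation=[[1,0,0.1],[2,0,0.2],[3,0,0.3],[3,0,0.3]], angular=[[0,0,0],[0,0,0],[0,0,0],[0,0,0]])

```text
time_s: 11.6
ee_pos: [0.5634, -0.0375, 0.0943]
tool_rot: [-3.113, -0.302, -0.157]
ft_force: [-5.8, -1.2, 4.2]
grip_width: 0.498
```

Call:
arm_command(translation=[[1,0,0.1],[2,0,0.2],[2,0,0.2]], angular=[[0,0,0],[0,0,0],[0,0,0]])

```text
time_s: 11.98
ee_pos: [0.5654, -0.0371, 0.0943]
tool_rot: [-3.113, -0.302, -0.157]
ft_force: [-7.2, -1.2, 4.4]
grip_width: 0.504
```

```bash
python3 - <<'E'
from plan import *
state()
c=snap('top','top5.png'); im=c['image'][180:300,290:430]; cv2.imwrite('pics/t5c.png',cv2.resize(im,None,fx=5,fy=5,interpolation=cv2.INTER_CUBIC)[:,:,::-1])
E
```

```text
tip rail -109.5 6.7 69.5 yaw 11.09 f [-7.2 -1.2  4.4] t 11.975 g 0.5037673046863033
```

View pics/t5c.png

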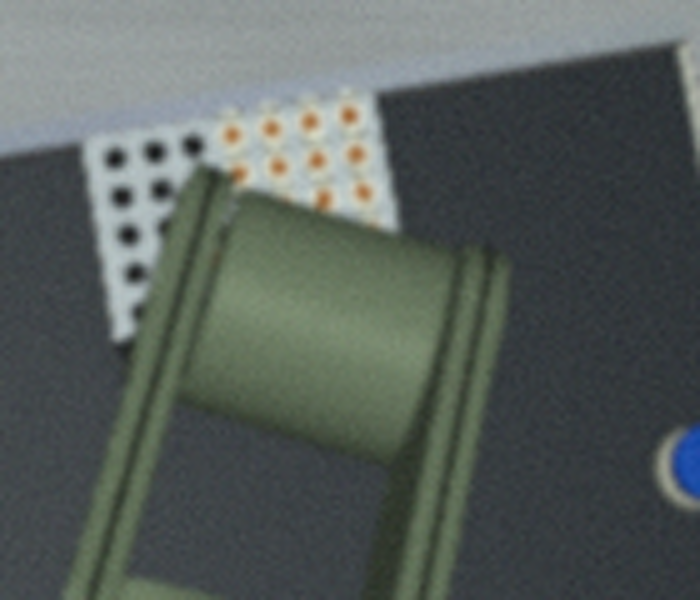

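Call:
arm_command(translation=[[1,0,0.1],[1,0,0.1],[2,0,0.2],[2,0,0.2]], angular=[[0,0,0],[0,0,0],[0,0,0],[0,0,0]])

```text
time_s: 12.52
ee_pos: [0.5662, -0.0369, 0.0943]
tool_rot: [-3.113, -0.303, -0.152]
ft_force: [-11.0, -2.2, 7.0]
grip_width: 0.503
```

Call:
arm_command(translation=[[1,0,0.1],[2,0,0.2],[2,0,0.2]], angular=[[0,0,0],[0,0,0],[0,0,0]])

```text
time_s: 12.9
ee_pos: [0.5664, -0.0369, 0.0943]
tool_rot: [-3.114, -0.304, -0.145]
ft_force: [-16.8, -4.0, 13.7]
grip_width: 0.503
```

Call:
arm_command(translation=[[1,0,0.1],[2,0,0.2],[2,0,0.2]], angular=[[0,0,0],[0,0,0],[0,0,0]])

```text
time_s: 13.28
ee_pos: [0.5665, -0.0368, 0.0943]
tool_rot: [-3.114, -0.304, -0.138]
ft_force: [-22.8, -5.7, 18.6]
grip_width: 0.5
```

```bash
python3 - <<'E'
from plan import *
state()
E
```

```text
tip rail -108.6 6.8 69.4 yaw 11.16 f [-22.8  -5.7  18.6] t 13.275 g 0.5004557603570324
```

Call:
arm_command(translation=[[-5,0,-0.5],[-20,0,-3],[-60,0,-10],[-70,0,-60],[-80,0,-120],[-120,60,-160],[-120,120,-160],[-120,180,-160],[-120,220,-160],[-120,220,-160]], angular=[[0,0,0],[0,0,0],[0,0,0],[0,0,0],[0,0,0],[0,0,0],[0,0,0],[0,0,0],[0,0,0],[0,0,0]])

```text
time_s: 14.52
ee_pos: [0.4822, -0.2815, 0.242]
tool_rot: [-3.116, -0.295, -0.169]
ft_force: [-0.0, 0.2, 0.8]
grip_width: 0.5
```

```bash
python3 - <<'E'
from meas import *
from plan import *
state()
c=snap('top','top6.png'); im=c['image'][170:320,240:440]; cv2.imwrite('pics/t6c.png',cv2.resize(im,None,fx=4,fy=4,interpolation=cv2.INTER_CUBIC)[:,:,::-1])
print('jar',colour(c,lambda h:(h[...,0]>100)&(h[...,0]<125)&(h[...,1]>120),.105,(415,255,445,290)))
print('bottle cap',colour(c,lambda h:(h[...,2]>190)&(h[...,1]<60),.122,(258,285,285,310)))
E
```

```text
tip rail -238.2 -217.1 217.1 yaw 10.83 f [-0.   0.2  0.8] t 14.525 g 0.49980877545800345
jar (array([ 516.40779223, -236.70955947,  105.        ]), 210)
bottle cap (array([448.71508827, 132.24205619, 122.        ]), 60)
```

View pics/t6c.png

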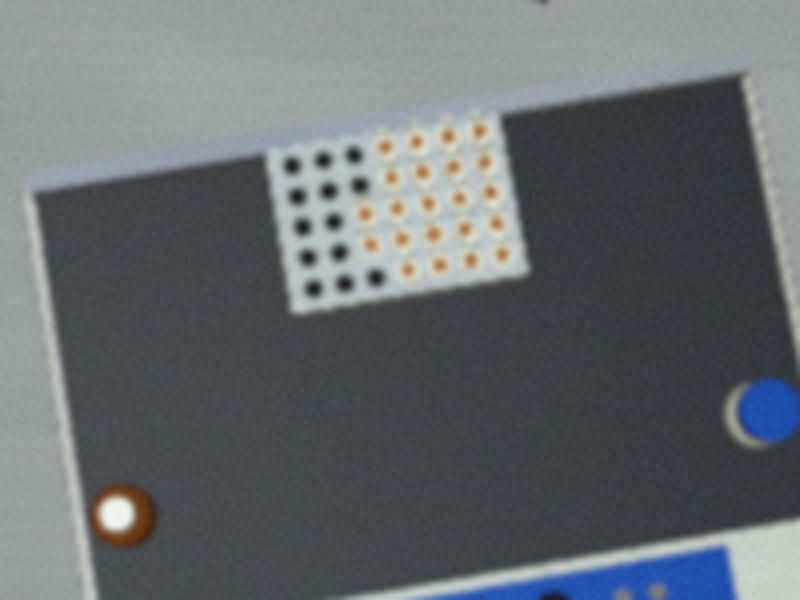

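```bash
python3 - <<'E'
from plan import *
c=dict(np.load('top.npz'))
q=ray(c,np.array([[294,312],[528,272],[268,150],[500,113]])/4+[240,170]-.4,.092)[:,:2]*1000
for p in q: print(((p-F)@X).round(1),((p-F)@Y).round(1))
# near edge: last bright row per column
v=c['image'].max(2).astype(float); pts=[]
for u in range(318,367):
    col=cv2.GaussianBlur(v,(3,3),0)[225:255,u]; g=col[:-1]-col[1:]; i=int(g.argmax()); w=np.clip(g[max(i-2,0):i+3],0,None); pts.append([u,225+(w@np.arange(max(i-2,0),max(i-2,0)+len(w)))/w.sum()+.5])
P=ray(c,pts,.092)[:,:2].astype(np.float32)*1000
vx,vy,x0,y0=cv2.fitLine(P,cv2.DIST_HUBER,0,.01,.01).ravel()
print('near edge angle vs rail deg',np.degrees(np.arctan2(vy,vx))-101.15,'x',(np.array([x0,y0])-F)@X)
# rail inner-foot edge same way, clear columns
pts=[]
for u in [*range(255,300),*range(375,420)]:
    y=round(216-(u-248)*.156); col=cv2.GaussianBlur(v,(3,3),0)[y-4:y+8,u]; g=np.clip(col[:-1]-col[1:],0,None); i=int(g.argmax()); s=slice(max(i-2,0),i+3); pts.append([u,y-4+(g[s]@np.arange(len(g))[s])/g[s].sum()+.5])
P=ray(c,pts,.06)[:,:2].astype(np.float32)*1000
vx,vy,x0,y0=cv2.fitLine(P,cv2.DIST_HUBER,0,.01,.01).ravel()
print('rail foot angle vs assumed',np.degrees(np.arctan2(vy,vx))-101.15,'x',(np.array([x0,y0])-F)@X)
E
```

```text
-97.7 73.2
-97.8 -61.6
-3.1 72.2
-4.4 -62.6
near edge angle vs rail deg -179.91797 x -98.89116217786582
rail foot angle vs assumed -180.07138 x 1.704712238477411
```

```bash
python3 -c "
from bench import bot
print(bot.finish_job(),bot.observe()['time_s'])"
```

```text
the job is handed in; nothing more can be done
the job is handed in; nothing more can be done
```

The tube block now sits with a long side against the stop rail, and I handed the job in at about 14.5 s of robot time. `finish_job` gives no verdict, so the result rests on my own checks.

**What I did:** I turned the block about 79° by pushing one corner of a long side with the closed fingertips, in four short arcs with camera looks between. That brought it to within about 2° of parallel while it was still well clear of the rail. I then pushed it square to the rail with the half-open fingers until it stopped hard: about 23 N with no further movement, against about 7 N while sliding. After that I backed the hand off and raised it clear.

**Last checks:**
- **Alignment:** the block's near edge is parallel to the rail within about 0.2°. Its ends are about 73 mm left and 63 mm right of the rail's middle, so well inside it.
- **Hand:** it was clear, with a force reading of about 0.
- **Blue jar:** its position reads the same as at the start.
- **Amber bottle:** the colour mask gave a 7.6 mm shift, but it picked up more pixels the second time, probably the plate rim. The cap is within half a pixel of where it was in the two pictures.
- **Tip box and tube rack:** I did not re-measure them; the fingertips stayed on the plate or well above everything.

**One disagreement:** the camera put the near edge 98 to 99 mm from the rail line instead of 96 mm. That may be because the block's side face shows below that edge and calibration is only good to 2 mm. The hard stop agrees with the block being flush, so I trusted that.

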